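# Find the box socket that fits the drive hub's nut

## Task

Find which of the three box sockets fits the hex nut of the drive hub on the orange mat: one too small will not go down over the nut, one too large drops over it but is loose and just spins round. Stand any that do not fit back upright in the blue tray, push the one that fits snugly fully home on that nut, upright, and finish while still gripping it there; leave everything else on the table where it is.

Things in the scene. Friction and masses are not known exactly. Their poses are not given: they have to be found in the camera images.
- hub_a_seat (a point): Fixed finned aluminium hub, 96 mm wide. Point: on its axis, on the dark 48 mm washer under the nut, 45 mm above the table; z up. Above it a brass hex nut 14 mm high (top 3 mm tapers in 1.5 mm a side), then a 9 mm stub 5 mm high. Nut flats face +-x. Hubs differ only in nut: 14, 19 or 24 mm across flats, one each, untold which is which. The job is the hub on the orange mat; two are parked on the grey mat.
- hub_b_seat (a point): Fixed finned aluminium hub, 96 mm wide. Point: on its axis, on the dark 48 mm washer under the nut, 45 mm above the table; z up. Above it a brass hex nut 14 mm high (top 3 mm tapers in 1.5 mm a side), then a 9 mm stub 5 mm high. Nut flats face +-x. Hubs differ only in nut: 14, 19 or 24 mm across flats, one each, untold which is which. The job is the hub on the orange mat; two are parked on the grey mat.
- hub_c_seat (a point): Fixed finned aluminium hub, 96 mm wide. Point: on its axis, on the dark 48 mm washer under the nut, 45 mm above the table; z up. Above it a brass hex nut 14 mm high (top 3 mm tapers in 1.5 mm a side), then a 9 mm stub 5 mm high. Nut flats face +-x. Hubs differ only in nut: 14, 19 or 24 mm across flats, one each, untold which is which. The job is the hub on the orange mat; two are parked on the grey mat.
- socket_yellow: Box socket, mouth down in the tray. Origin: centre of the open mouth, z up. Steel hex tube 45 mm long, hollow, bore 16, outside 23 mm across flats; above it a dark collar and a yellow hex handle, 45 to 90 mm up, 24 mm across flats, top 3 mm tapered. All flats face +-x and every 60 degrees on. Fully home, its mouth rests on the washer; if too small it stops on the nut, about 14 mm higher.
- socket_blue: Box socket, mouth down in the tray. Origin: centre of the open mouth, z up. Steel hex tube 45 mm long, hollow, bore 21, outside 28 mm across flats; above it a dark collar and a blue hex handle, 45 to 90 mm up, 24 mm across flats, top 3 mm tapered. All flats face +-x and every 60 degrees on. Fully home, its mouth rests on the washer; if too small it stops on the nut, about 14 mm higher.
- socket_green: Box socket, mouth down in the tray. Origin: centre of the open mouth, z up. Steel hex tube 45 mm long, hollow, bore 26, outside 33 mm across flats; above it a dark collar and a green hex handle, 45 to 90 mm up, 24 mm across flats, top 3 mm tapered. All flats face +-x and every 60 degrees on. Fully home, its mouth rests on the washer; if too small it stops on the nut, about 14 mm higher.
- tray: Fixed open blue tray holding the three sockets, 140 (x) x 300 (y) mm outside, walls 4 mm thick and 28 mm high, floor top 4 mm above the table; origin under its centre. The sockets stand on its long centre line about 90 mm apart, in any order.
- mat: Flat orange work mat fixed on the table, 250 (x) x 310 (y) mm, 2 mm thick; origin under its centre.
- water: Clear water bottle with green cap, 64 mm across, 200 mm high; origin under its centre. Leave alone.
- jar: Glass screw jar with white cap, 60 mm across, 75 mm high; origin under its centre. Leave alone.
- driver: Screwdriver lying flat, black handle, along its own x, 200 mm long, 26 mm thick. Leave alone.
- board: Small green circuit board, 60 x 35 x 9 mm; origin under its centre. Leave alone.
- shell: White handset shell, 110 x 55 x 10 mm; origin under its centre. Leave alone.
- tape: Yellow tape ring lying flat, 80 mm outside, 56 mm inside, 20 mm high; origin under its centre. Leave alone.
Things that resemble listed ones, but are neither listed nor needed, are in the scene too. Leave any red look-alike of the socket_green alone.

How it is judged:
By the outcome, as a careful person would: the job done as asked, in the order asked, and still so for the second after the job is handed in, while the arm keeps its last pose, push and grip.
It also fails if it takes over 72 s, if anything falls off the work surface, if the arm or the gripper's body presses on something with over 40 N, if the wrist force passes 120 N, or if a joint passes its speed limit or range.

## Robot

A 6-joint arm with a two-finger parallel gripper is mounted at the origin on the work surface. World frame = base frame: x ahead of the robot, y to its left, z up, the work surface at z = 0. Lengths are in m, angles in degrees, forces in N, time in s.
With the tool pointing down it reaches from about 0.25 to 0.775 m from the base axis. Payload 4 kg.
Tool frame: the origin (TCP) lies on the front face of the gripper's body, between the roots of the fingers; the fingertips stand 97 mm ahead of it and the grasp point (between the pads) lies 78 mm ahead of it; z points along the fingers, y is the direction in which the jaws open and shut (so a half turn about z gives the same grasp; the last joint's range is limited). The gripper opens to 94 mm and grips with 3 to 60 N. Pads are 16 mm wide; open, the fingers measure 119 mm over their backs; the gripper's body (75 mm by 177 mm) begins 78 mm behind the grasp point.
Start: joints at [-78.501, 4.996, 78.535, -0, 96.463, -5.907], TCP at [0.165, -0.525, 0.303] pointing down, gripper open.
Joint ranges: [-177.83, 177.83], [-43.37, 116.18], [15.69, 146.23], [-61.86, 241.86], [9.47, 152.12], [-147.06, 147.06]. Speed limits (degrees/s): [159.86, 159.86, 180, 180, 180, 180].

## Interface

Orientations are given as [roll, pitch, yaw] about the fixed x, y, z axes, in that order (R = Rz(yaw) Ry(pitch) Rx(roll)).
In Python, from cell import ctrl, fingers, inverse_kinematics, status, vision gives the robot as it stands. The module is installed in compiled form; this text tells all that it offers. Calls block until the motion is done:
- ctrl.reach(position, orientation): joint-space move of the TCP to a pose.
- ctrl.line_to(position, ori=None, speed=0.15, until_force=None): straight line of the TCP; ori=None keeps the orientation; speed is the mean speed in m/s. With until_force (N) it stops when the force on the tool has changed by that much, and returns True; else False.
- ctrl.move_joints(angles): joint-space move.
- fingers.let_go() and fingers.clamp(grasp_force=None): open the fingers fully, or close them until they stop; grasp_force is the grip in N (None keeps the last).
- ctrl.pause(seconds).
- inverse_kinematics(position, orientation): joint angles nearest the present ones, or None.
- status.state(): the state.
- vision.capture(name): name is "side" or "top" or "wrist"; returns a dict with "color" (384x512x3 uint8, red, green, blue), "mtx" (3x3 intrinsics, pixels), "extrinsics" (4x4, takes a point from world to camera coordinates); the wrist camera has in their place "hand_eye" (4x4, takes a point from camera to tool coordinates, whose origin is the TCP and whose axes are the flange's). Camera axes: x right, y up, looking along -z (the intrinsics and any distortion apply to the point x, -y, -z); pixel columns grow to the right and rows downward; lengths in m; the calibration is good to about 2 mm. A picture is of the moment at which its call begins: read the wrist's pose just before it. There is no depth.
A pose or a line that the arm cannot do raises ctrl.IKError and nothing moves.
- ctrl.job_done(): hands the job in, once; it reports no verdict.
The state is a dict: "t": time; "joints": joint angles; "qd": joint speeds; "tau": joint torques, N m; "tcp_pos": TCP position; "orientation": TCP orientation; "contact_force": force on the tool from outside, world axes, zero at the start; "wrist_torque": the same for the moment, N m; "opening": finger opening in m.
Only numpy, scipy, OpenCV 4.12 (cv2) and the standard library are available. Lean on these libraries where they do the work, as an engineer would, in place of code of your own. Each camera call takes 0.05 s, during which the arm holds its last target.

## Working session

There is one attempt and no reset: what is moved stays moved. The work goes in short steps, each a Python script; the robot and the scene stay as the last script left them, time stands still between calls to the robot, and variables do not carry over. Pictures are saved under pics/ and viewed, and the job is handed in when it is done.

```bash
mkdir -p pics; ls
python3 - <<'E'
from cell import ctrl, fingers, status, vision
import cv2
s=status.state();print(s)
for n in ("side","top","wrist"):
    c=vision.capture(n)
    cv2.imwrite(f"pics/{n}0.png",c["color"][:,:,::-1])
    print(n,c["mtx"].round(2).tolist(),{k:v for k,v in c.items() if k not in("color","mtx")})
E
```

```text
pics
{'t': 0.0, 'joints': array([-7.85009523e+01,  5.03980795e+00,  7.86212162e+01, -7.19227182e-04,
        9.64613088e+01, -5.90846460e+00]), 'qd': array([-0.04596886, -0.04075477, -0.0725142 , -0.07706398,  0.06549402,
        0.02145358]), 'tau': array([ 4.10608945e-04, -3.40175807e+01, -3.02426720e+01,  7.18041253e-02,
        3.31019587e-02, -1.59749648e-04]), 'tcp_pos': array([ 0.16445936, -0.52450784,  0.30152851]), 'orientation': array([-1.79878243e+02, -1.18818508e-02,  1.74074195e+01]), 'contact_force': array([1.38881341, 0.59684777, 0.45641223]), 'wrist_torque': array([0.01669199, 0.00703088, 0.0223051 ]), 'opening': 0.09394648210318539}
side [[426.11, 0.0, 258.98], [0.0, 426.11, 195.93], [0.0, 0.0, 1.0]] {'extrinsics': array([[-0.66350776, -0.74816541,  0.00244365,  0.36723343],
       [ 0.44636723, -0.39323373,  0.80381809, -0.29291311],
       [-0.60042797,  0.53443031,  0.59487016, -0.9595937 ],
       [ 0.        ,  0.        ,  0.        ,  1.        ]])}
top [[394.02, 0.0, 254.07], [0.0, 394.02, 192.24], [0.0, 0.0, 1.0]] {'extrinsics': array([[ 0.02426869, -0.9997046 , -0.00131954,  0.00325557],
       [ 0.99799721,  0.02415007,  0.05846664, -0.53517336],
       [-0.0584175 , -0.00273581,  0.99828849, -1.124432  ],
       [ 0.        ,  0.        ,  0.        ,  1.        ]])}
wrist [[341.69, 0.0, 256.55], [0.0, 341.69, 192.94], [0.0, 0.0, 1.0]] {'hand_eye': array([[-6.67683488e-04,  9.64396201e-01,  2.64460813e-01,
         7.64681563e-02],
       [ 9.99999770e-01,  6.74762521e-04,  6.40734724e-05,
         7.59418389e-04],
       [-1.16656031e-04,  2.64460795e-01, -9.64396430e-01,
        -8.16786831e-02],
       [ 0.00000000e+00,  0.00000000e+00,  0.00000000e+00,
         1.00000000e+00]])}
```

View pics/top0.png

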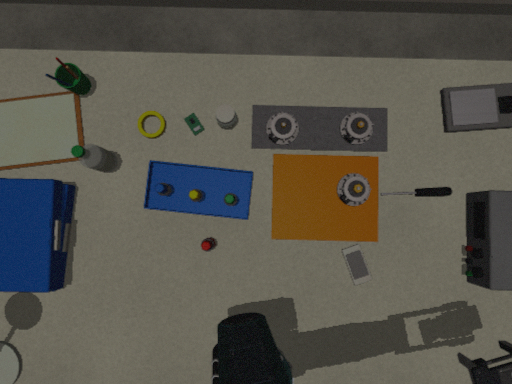

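View pics/side0.png

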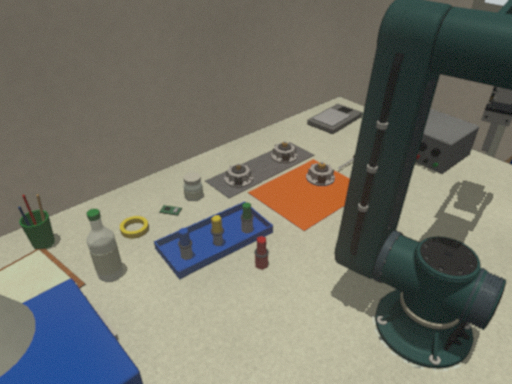

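View pics/wrist0.png

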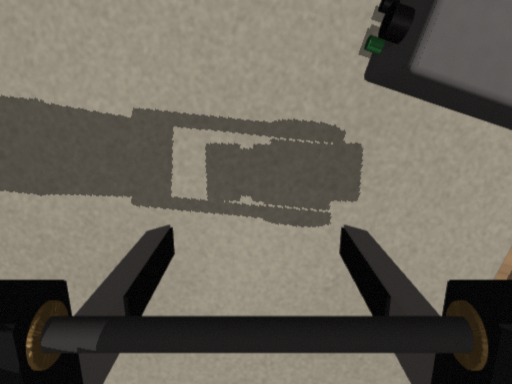

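Candidates:
- Sockets in the tray, top view: blue (165,189), yellow (195,195), green (231,199).
- Red look-alike at (207,244), outside the tray, which I'll leave alone.
- Hubs: the one on the orange mat at (354,189) is the job. Those at (282,127) and (357,127) are on the grey mat.

Next I'll get coarse positions and check them with close wrist views.

```bash
cat > h.py <<'E'
from cell import ctrl, fingers, inverse_kinematics, status, vision
import numpy as np, cv2
from scipy.spatial.transform import Rotation as R
def rot(o): return R.from_euler('xyz',o,degrees=True).as_matrix()
def cam(name):
    s=status.state(); c=vision.capture(name)
    if name=="wrist":
        T=np.eye(4);T[:3,:3]=rot(s["orientation"]);T[:3,3]=s["tcp_pos"];W=T@c["hand_eye"]
    else: W=np.linalg.inv(c["extrinsics"])
    return c["color"],c["mtx"],W
def ray(px,K,W):
    d=np.array([(px[0]-K[0,2])/K[0,0],-(px[1]-K[1,2])/K[1,1],-1.])
    return W[:3,3],W[:3,:3]@d
def plane(px,K,W,z):
    o,d=ray(px,K,W);return o+d*(z-o[2])/d[2]
def proj(p,K,W):
    q=np.linalg.inv(W)@np.append(p,1);return np.array([K[0,0]*q[0]/-q[2]+K[0,2],K[1,1]*-q[1]/-q[2]+K[1,2]])
def save(n,im): cv2.imwrite(f"pics/{n}.png",im[:,:,::-1])
E
python3 - <<'E'
from h import *
im,K,W=cam("top")
for n,p,z in [("blue",(165,189),.094),("yel",(195,195),.094),("grn",(231,199),.094),("red",(207,244),.09),("hubA",(356,188),.06),("h2",(282,127),.06),("h3",(357,127),.06),("traycorners",(151,162),.028),("",(252,173),.028),("",(248,217),.028),("",(146,208),.028),("mat",(273,154),.002),("",(379,156),.002),("",(378,241),.002),("",(272,239),.002)]:
    print(n,plane(p,K,W,z).round(3))
save("crop",cv2.resize(im[100:260,130:400],None,fx=2.9,fy=2.9,interpolation=cv2.INTER_CUBIC))
for y in (0,90,-90):
  print(y,inverse_kinematics([.5,-.27,.27],[180,0,y]),inverse_kinematics([.49,.16,.27],[180,0,y]))
E
```

```text
blue [0.533 0.256 0.094]
yel [0.519 0.175 0.094]
grn [0.511 0.078 0.094]
red [0.388 0.139 0.09 ]
hubA [ 0.551 -0.267  0.06 ]
h2 [ 0.718 -0.058  0.06 ]
h3 [ 0.723 -0.268  0.06 ]
traycorners [0.614 0.315 0.028]
 [0.589 0.023 0.028]
 [0.463 0.032 0.028]
 [0.482 0.324 0.028]
mat [ 0.65  -0.037  0.002]
 [ 0.651 -0.349  0.002]
 [ 0.403 -0.347  0.002]
 [ 0.401 -0.039  0.002]
0 [-3.40854881e+01  7.80474304e+00  7.91499636e+01 -2.54444375e-14
  9.30452933e+01  5.59145119e+01] [ 1.17793919e+01  1.08668696e+00  8.63315455e+01 -2.54444375e-14
  9.25817675e+01  1.01779392e+02]
90 [-34.08548813   7.80474304  79.14996362   0.          93.04529334
 -34.08548813] [ 1.17793919e+01  1.08668696e+00  8.63315455e+01 -2.54444375e-14
  9.25817675e+01  1.17793919e+01]
-90 [-3.40854881e+01  7.80474304e+00  7.91499636e+01 -2.54444375e-14
  9.30452933e+01  1.45914512e+02] None
```

View pics/crop.png

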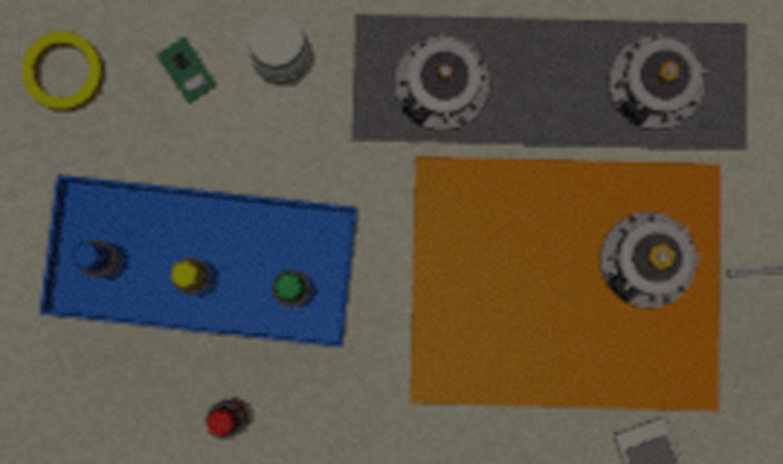

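Run:
```python
from h import *
ctrl.reach([.551,-.267,.26],[180,0,90]); ctrl.pause(.3)
im,K,W=cam("wrist"); save("hubw",im); print(status.state()["t"],status.state()["tcp_pos"])
np.savez("hubw.npz",im=im,K=K,W=W)
ctrl.reach([.519,.165,.30],[180,0,90]); ctrl.pause(.3)
im,K,W=cam("wrist"); save("trayw",im); print(status.state()["t"],status.state()["tcp_pos"])
np.savez("trayw.npz",im=im,K=K,W=W)
```

```text
2.2583 [ 0.55072795 -0.26750305  0.26009496]
4.2083 [0.51921376 0.1645354  0.29988202]
```

View pics/hubw.png

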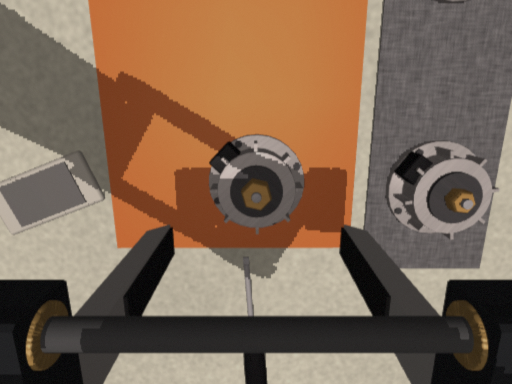

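View pics/trayw.png

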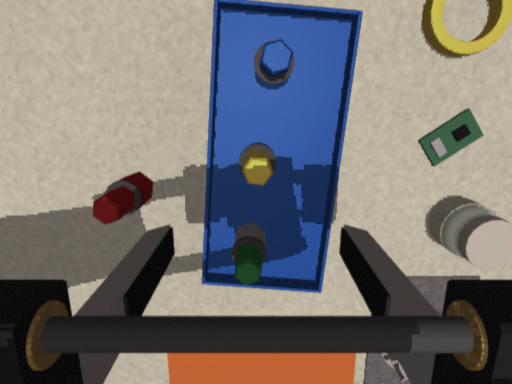

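Run:
```python
from h import *
d=np.load("hubw.npz");im,K,W=d["im"],d["K"],d["W"]
c=im[150:240,200:310]; save("hubcrop",cv2.resize(c,None,fx=6,fy=6,interpolation=cv2.INTER_NEAREST))
d=np.load("trayw.npz");im2=d["im"]; a=cv2.resize(im2[25:95,235:315],None,fx=4,fy=4,interpolation=cv2.INTER_NEAREST)
b=cv2.resize(im2[130:200,220:300],None,fx=4,fy=4,interpolation=cv2.INTER_NEAREST)
save("traycrop",np.hstack([a,b]))
hsv=cv2.cvtColor(im,cv2.COLOR_RGB2HSV)
print(hsv[192,256],hsv[190,246],hsv[204,256],hsv[176,250],im[190,246])
```

```text
[15 89 80] [ 17 150 102] [ 17 149 108] [170  20  38] [102  75  42]
```

View pics/hubcrop.png

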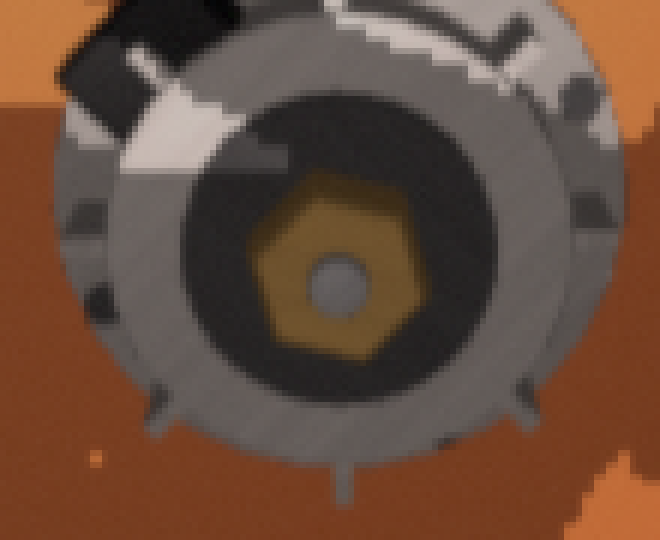

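View pics/traycrop.png

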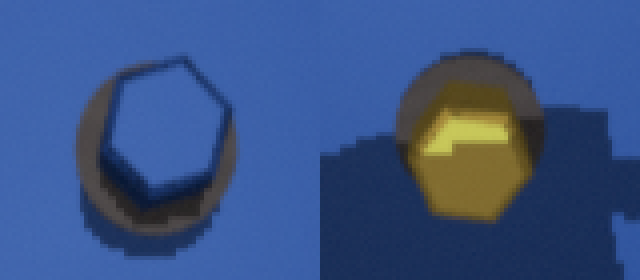

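```bash
cat >> h.py <<'E'
def hexyaw(pts):
    """yaw of flats (mod 60) & across-flats for each of 3 pairs from 2D hull points"""
    best=None
    c=cv2.convexHull(pts.astype(np.float32)).reshape(-1,2)
    for a in np.arange(-30,30,.5):
        w=[];off=[]
        for k in range(3):
            t=np.radians(a+60*k);u=np.array([np.cos(t),np.sin(t)]);p=c@u;w.append(np.ptp(p));off.append((p.max()+p.min())/2)
        if best is None or sum(w)<sum(best[1]):
            A=np.array([[np.cos(np.radians(a+60*k)),np.sin(np.radians(a+60*k))] for k in range(3)])
            best=(a,w,np.linalg.lstsq(A,np.array(off),rcond=None)[0])
    return best
def maskpts(m,K,W,z):
    cs,_=cv2.findContours(m.astype(np.uint8),cv2.RETR_EXTERNAL,cv2.CHAIN_APPROX_NONE)
    c=max(cs,key=cv2.contourArea).reshape(-1,2)
    return np.array([plane(p,K,W,z)[:2] for p in c]),c
E
python3 - <<'E'
from h import *
d=np.load("hubw.npz");im,K,W=d["im"],d["K"],d["W"]
hsv=cv2.cvtColor(im,cv2.COLOR_RGB2HSV).astype(int)
roi=np.zeros(im.shape[:2],bool);roi[165:225,232:282]=1
br=(hsv[...,1]>105)&(hsv[...,0]>8)&(hsv[...,0]<26)&roi
for name,m,z in [("all",br&(hsv[...,2]>45),.056),("face",br&(hsv[...,2]>88),.059)]:
    m=cv2.morphologyEx(m.astype(np.uint8),cv2.MORPH_CLOSE,np.ones((5,5)))
    P,c=maskpts(m,K,W,z);print(name,hexyaw(P*1000),cv2.boundingRect(c))
# washer
g=im.astype(int).sum(2); m=((g<200)|br)&roi
roi2=np.zeros_like(roi);roi2[160:222,226:290]=1
m=(((g<190)&(im.max(2).astype(int)-im.min(2)<25))|br)&roi2
m=cv2.morphologyEx(m.astype(np.uint8),cv2.MORPH_OPEN,np.ones((3,3)));m=cv2.morphologyEx(m,cv2.MORPH_CLOSE,np.ones((7,7)))
P,c=maskpts(m,K,W,.045);print("washer",cv2.minEnclosingCircle((P*1000).astype(np.float32)),cv2.fitEllipse((P*1000).astype(np.float32)))
print("stub",plane((256.3,197.5),K,W,.064))
d=np.load("trayw.npz");im,K,W=d["im"],d["K"],d["W"]
hsv=cv2.cvtColor(im,cv2.COLOR_RGB2HSV).astype(int)
for n,p in [("y",(258,172)),("y",(258,162)),("b",(278,58)),("b",(275,68)),("bt",(300,120)),("g",(249,262)),("g",(250,275))]: print(n,hsv[p[1],p[0]])
E
```

```text
all (np.float64(15.5), [np.float64(24.223651753781724), np.float64(26.41736003771669), np.float64(25.12417483707077)], array([ 549.9076544 , -271.13864619])) (241, 178, 31, 33)
face (np.float64(15.5), [np.float64(21.11940516622144), np.float64(21.201709749077665), np.float64(21.154912378816448)], array([ 549.95780196, -272.06247282])) (243, 183, 27, 26)
washer ((549.9893798828125, -271.7325134277344), 24.11684226989746) ((550.29150390625, -272.03179931640625), (45.880611419677734, 47.57081604003906), 144.6539764404297)
stub [ 0.55022028 -0.27184688  0.064     ]
y [ 22 162 129]
y [ 30 140 199]
b [110 162 173]
b [110 160 174]
bt [110 167 168]
g [ 66 148  55]
g [ 65 147  66]
```

Flat-to-flat across the nut's top face measures 21.2 mm, so the nut is 24 mm. Its centre is (0.550, -0.272), yaw about 15.5°. That calls for the green socket (bore 26). Next is a close look at it.

Run:
```python
from h import *
ctrl.reach([.511,.074,.29],[180,0,90]); ctrl.pause(.3)
im,K,W=cam("wrist"); np.savez("grw.npz",im=im,K=K,W=W); save("grw",im)
save("grc",cv2.resize(im[130:240,190:320],None,fx=5,fy=5,interpolation=cv2.INTER_NEAREST))
hsv=cv2.cvtColor(im,cv2.COLOR_RGB2HSV).astype(int)
m=(hsv[...,0]>45)&(hsv[...,0]<85)&(hsv[...,1]>80); m[:,:180]=0;m[:,330:]=0
P,c=maskpts(m,K,W,.094);print(hexyaw(P*1000),cv2.boundingRect(c))
v=hsv[...,2][m];print(np.percentile(v,[5,25,50,75,95]), status.state()["t"])
```

```text
(np.float64(-11.5), [np.float64(23.77566441360233), np.float64(27.842020378937264), np.float64(29.366223380208496)], array([510.83164263,  87.5076144 ])) (242, 160, 30, 37)
[40. 47. 70. 73. 74.] 5.0167
```

View pics/grc.png

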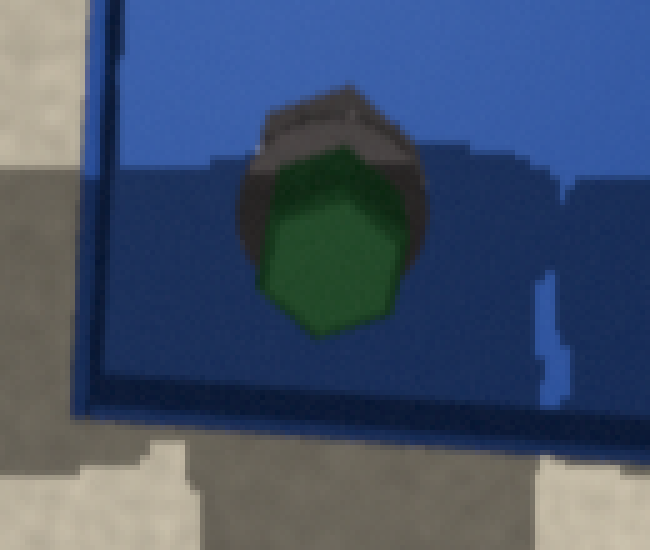

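Run:
```python
from h import *
d=np.load("grw.npz");im,K,W=d["im"],d["K"],d["W"]
hsv=cv2.cvtColor(im,cv2.COLOR_RGB2HSV).astype(int)
m=(hsv[...,0]>45)&(hsv[...,0]<85)&(hsv[...,1]>80); m[:,:180]=0;m[:,330:]=0
P,c=maskpts(m&(hsv[...,2]>63),K,W,.094);print(hexyaw(P*1000),cv2.boundingRect(c))
P,c=maskpts(m&(hsv[...,2]>56),K,W,.092);print(hexyaw(P*1000),cv2.boundingRect(c))
```

```text
(np.float64(-11.0), [np.float64(19.976734425734094), np.float64(19.966707274045007), np.float64(19.817507048547483)], array([510.37757611,  83.47989796])) (244, 170, 25, 26)
(np.float64(-11.0), [np.float64(20.951545186750423), np.float64(21.325477775292654), np.float64(21.304064024257627)], array([510.36714502,  83.02370347])) (243, 170, 27, 27)
```

Run:
```python
from h import *
d=np.load("trayw.npz");im,K,W=d["im"],d["K"],d["W"]
hsv=cv2.cvtColor(im,cv2.COLOR_RGB2HSV).astype(int)
m=(hsv[...,0]>45)&(hsv[...,0]<85)&(hsv[...,1]>80); m[:,:200]=0;m[:,300:]=0
P,c=maskpts(m&(hsv[...,2]>58),K,W,.094);print(hexyaw(P*1000),cv2.boundingRect(c))
x,y=.5104,.083
for p,o in [([x,y,.157],79),([.5502,-.2719,.198],105.5),([.5502,-.2719,.198],45.5)]: print(inverse_kinematics(p,[180,0,o]))
ctrl.reach([x,y,.22],[180,0,79])
print(ctrl.line_to([x,y,.157],speed=.12,until_force=8))
im,K,W=cam("wrist"); save("pregrasp",im)
fingers.clamp(40); ctrl.pause(.2)
s=status.state();print(s["opening"],s["contact_force"],s["wrist_torque"],s["tcp_pos"],s["t"])
im,K,W=cam("wrist"); save("grasp",im)
```

```text
(np.float64(-10.0), [np.float64(20.241178996601434), np.float64(19.941210528201907), np.float64(19.685047052115365)], array([510.25615881,  83.68996005])) (236, 263, 23, 21)
[ 2.95251326e+00  5.18912951e+00  9.52176109e+01 -2.54444375e-14
  7.95932596e+01  1.39525133e+01]
[-31.58945287  15.39512103  78.4574835    0.          86.14739546
 -47.08945287]
[-3.15894529e+01  1.53951210e+01  7.84574835e+01 -2.54444375e-14
  8.61473955e+01  1.29105471e+01]
False
0.02389990772879431 [0.12059616 0.18493413 0.51170759] [-0.00884206 -0.05996725 -0.02838028] [0.51036897 0.08298729 0.15693328] 7.4
```

View pics/grasp.png

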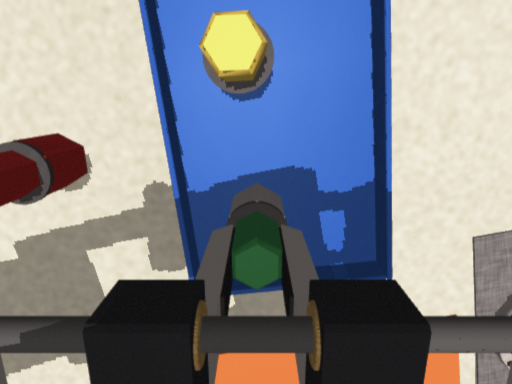

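Gripped with the opening at 23.9 mm, so the pads sit on the 24 mm flats. Next I carry it over the job hub and lower it with a force stop.

Run:
```python
from h import *
x,y=.5104,.083
ctrl.line_to([x,y,.27],speed=.15)
hx,hy=.5502,-.2719
ctrl.reach([hx,hy,.27],[180,0,105.5])
ctrl.line_to([hx,hy,.224],speed=.1); ctrl.pause(.2)
s=status.state();print(s["opening"],s["contact_force"],s["tcp_pos"])
im,K,W=cam("wrist"); save("pre_w",im)
im,K,W=cam("side"); save("pre_s",cv2.resize(im[120:220,270:380],None,fx=5,fy=5,interpolation=cv2.INTER_CUBIC))
print(ctrl.line_to([hx,hy,.197],speed=.03,until_force=10))
s=status.state();print(s["opening"],s["contact_force"],s["wrist_torque"],s["tcp_pos"],s["t"])
im,K,W=cam("wrist"); save("post_w",im)
```

```text
0.023627580798869594 [-0.2976035   0.17563665 -1.45941111] [ 0.5505887  -0.27211086  0.22518863]
False
0.023863594849793966 [-2.94199111  0.96497082  6.09925318] [ 0.24557385  0.53309082 -0.00605577] [ 0.55011196 -0.27191385  0.19799873] 11.65
```

View pics/post_w.png

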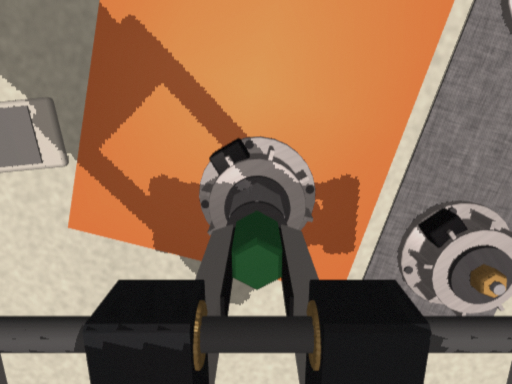

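View pics/pre_s.png

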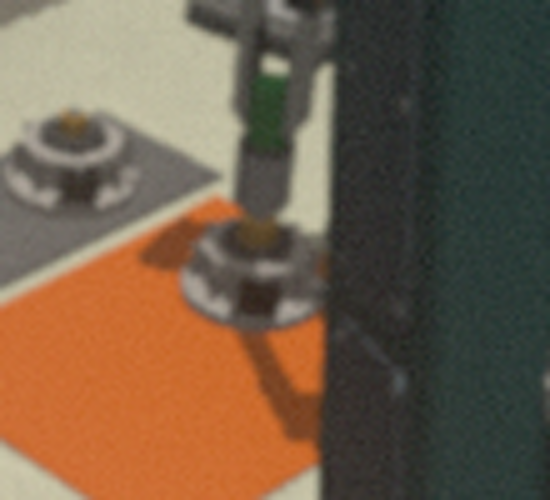

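Run:
```python
from h import *
hx,hy=.5502,-.2719
print(ctrl.line_to([hx,hy,.194],speed=.02,until_force=10))
s=status.state();print(s["contact_force"],s["tcp_pos"],s["opening"]); z=s["tcp_pos"][2]
tz0=s["wrist_torque"][2]
for sg in (1,-1):
  for a in (4,7,10,12,14):
    ctrl.reach([hx,hy,.197],[180,0,105.5+sg*a])
    s=status.state();t=s["wrist_torque"][2]-tz0;print(sg*a,round(t,3),s["contact_force"].round(1),s["orientation"][2].round(1))
    if abs(t)>.3: break
  ctrl.reach([hx,hy,.197],[180,0,105.5])
s=status.state();print(s["wrist_torque"],s["contact_force"],s["tcp_pos"],s["opening"],s["t"])
```

```text
True
[-0.28344634  0.18316753  2.81639448] [ 0.54996397 -0.27184277  0.1979929 ] 0.023863502926765198
4 0.038 [-0.3  0.6  4.9] 109.5
7 0.091 [-1.3  0.1  5.7] 112.5
10 0.034 [-0.5 -0.4  5.4] 115.5
12 -0.012 [-1.  -0.1  5. ] 117.4
14 -0.086 [-1.  -0.1  5.2] 119.4
-4 -0.041 [ 0.3 -0.6  4.6] 101.5
-7 -0.052 [ 0.2 -0.3  4.6] 98.5
-10 -0.016 [-1.8  0.3  5.8] 95.5
-12 0.084 [-1.4 -1.4  5.2] 93.5
-14 0.239 [-1.4 -0.1  5.3] 91.5
[-0.00988848  0.08189454 -0.01072856] [-0.06549286  0.69386447  5.23245444] [ 0.55072912 -0.27221658  0.19796998] 0.023948014473890347 15.0917
```

Socket is fully down: it stopped at TCP z 0.198, where home puts it, and not 14 mm higher. The twist readings were only starting to rise at ±14°, so I'll twist a little further.

Run:
```python
from h import *
hx,hy=.5502,-.2719
tz0=-.01
for sg in (1,-1):
  for a in (10,14,17,20,23):
    ctrl.reach([hx,hy,.197],[180,0,105.5+sg*a]); ctrl.pause(.15)
    s=status.state();t=s["wrist_torque"][2]-tz0;print(sg*a,round(t,3),s["contact_force"].round(1),s["orientation"][2].round(1),s["opening"]*1000)
    if abs(t)>.45: break
  im,K,W=cam("wrist"); save("tw%d"%sg,im)
  ctrl.reach([hx,hy,.197],[180,0,105.5])
s=status.state();print(s["wrist_torque"],s["contact_force"],s["tcp_pos"],s["opening"],s["t"])
```

```text
10 0.055 [-1.5  0.4  4.6] 115.5 23.662687677059242
14 -0.011 [-0.6 -0.2  5.2] 119.5 23.706376369123856
17 -0.193 [-0.4  0.5  4.9] 122.5 23.745115915649134
20 -0.507 [-1.4 -0.9  5.4] 125.4 24.186956459975455
-10 -0.037 [-0.8 -0.2  5.7] 95.5 23.732170631681676
-14 0.132 [-2.2 -0.7  5. ] 91.5 23.736344038811023
-17 0.362 [-1.8 -0.3  5.7] 88.6 23.71219611679343
-20 0.252 [-2.4 -0.5  5.5] 85.5 23.865718281162916
-23 0.527 [-1.6  0.2  5.4] 82.6 23.912323535039608
[ 0.05728207  0.00015143 -0.02933123] [-0.7001817  -0.26339731  4.99458245] [ 0.5507587  -0.27218132  0.19799651] 0.023812372845993635 19.7667
```

Run:
```python
from h import *
hx,hy=.5502,-.2719
ctrl.line_to([hx,hy,.194],speed=.03); ctrl.pause(.3)
s=status.state();print(s["wrist_torque"],s["contact_force"],s["tcp_pos"],s["orientation"],s["opening"],s["t"])
im,K,W=cam("wrist"); save("fin_w",im)
im,K,W=cam("side"); save("fin_s",np.hstack([cv2.resize(im[120:220,270:380],None,fx=4,fy=4,interpolation=cv2.INTER_CUBIC),]))
im,K,W=cam("top"); save("fin_t",im)
```

```text
[0.46656193 0.85035069 0.06765146] [-2.9744169   2.0356353  14.07244193] [ 0.55071915 -0.27214866  0.19791398] [1.79842380e+02 1.73230725e-01 1.05522249e+02] 0.023558078562709608 20.3167
```

View pics/fin_w.png

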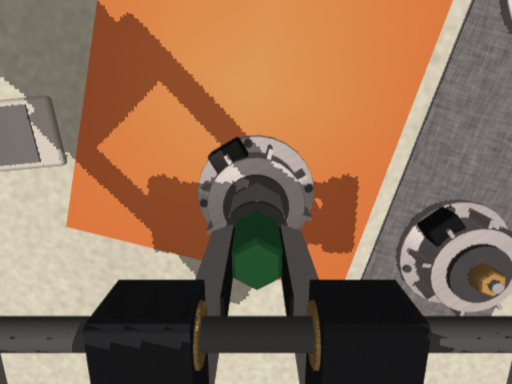

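View pics/fin_s.png

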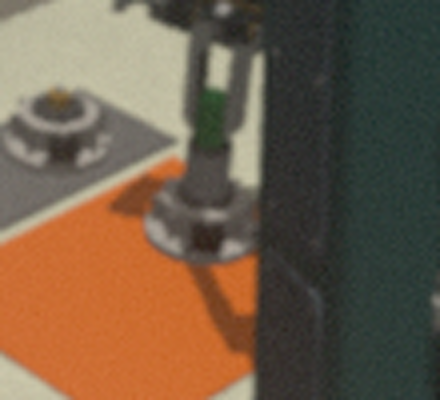

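View pics/fin_t.png

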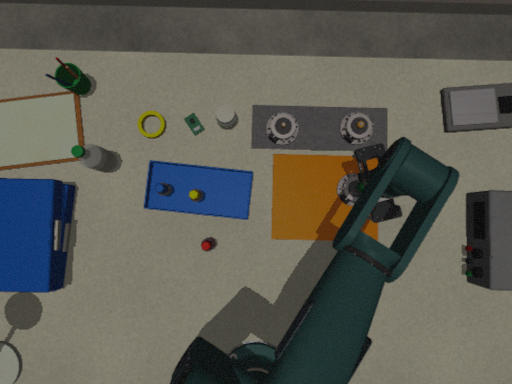

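The pictures show the green socket standing upright on the job hub's washer with no brass visible (side crop about (210,190)). In the top view, blue (165,189) and yellow (195,195) still stand in the tray, and red (207,244) has not moved.

Run:
```python
from h import *
ctrl.job_done(); print(status.state()["t"])
```

```text
the job is handed in; nothing more can be done
the job is handed in; nothing more can be done
```

The green socket (26 mm bore) is the one that fits. It is pushed fully home on the nut on the orange mat, upright and still gripped, and the job is handed in.

- **Choice:** In the wrist camera the nut's top face measured 21.2 mm across flats, which makes it the 24 mm nut. I took green straight from the tray and did not try blue or yellow, so neither was moved.
- **Seated:** The tool stopped at z = 0.198 m, exactly the fully-home height. A socket that was too small would have stopped 14 mm higher. It is pressing down with about 14 N, and the tool is within about 0.2° of upright.
- **Fit:** It does not spin freely. Twisting met rising resistance both ways, about 0.5 N·m at +20° and -23°. That is later than the ±10° of play I expected. The first twist, to ±14°, showed little (0.24 N·m at most), so I repeated it further. The socket may have turned slightly in the fingers.
- **Surroundings:** In the last top view the blue and yellow sockets stand in the tray and the red look-alike has not moved. The visible table items look undisturbed, but the arm hides the white shell and the screwdriver in that view.

The last clock reading was 20.3 s, just before handing in, well under the 72 s limit.

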